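# Rebuild the pump's inlet filter and prime it with the guarded switch

## Robot

A 6-joint arm with a two-finger parallel gripper is mounted at the origin on the work surface. World frame = base frame: x ahead of the robot, y to its left, z up, the work surface at z = 0. Lengths are in mm, angles in rad, forces in N, time in s.
With the tool pointing down it reaches from about 350 to 775 mm from the base axis. Payload 7.3 kg.
Tool frame: the origin (TCP) lies midway between the tips of the shut fingers; the grasp point (between the pads) lies 19 mm behind it; z points along the fingers, y is the line along which they close (so a half turn about z gives the same grasp; the last joint's range is limited). The gripper opens to 92 mm and grips with 3 to 60 N. Pads are 19 mm wide; open, the fingers measure 130 mm over their backs; the gripper's body (75 mm by 190 mm) begins 47 mm behind the grasp point.
Start: joints at [1.101, 0.342, 1.524, -0, 1.275, -0.146], TCP at [167.026, 497.742, 226.741] pointing down, gripper open.
Joint ranges: [-2.53, 2.53], [-0.77, 2.02], [0.04, 2.7], [-1, 4.14], [0.28, 2.66], [-3.11, 3.11]. Speed limits (rad/s): [2.57, 2.57, 3.14, 3.14, 3.14, 3.14].

## Interface

Orientations are given as [roll, pitch, yaw] about the fixed x, y, z axes, in that order (R = Rz(yaw) Ry(pitch) Rx(roll)).
In Python, from plant import monitor, optics, workorder gives the robot as it stands. The module is installed in compiled form; this text tells all that it offers.
- The arm moves only by the tool servo_tool, never from a script. Its arguments are lists of equal length, an entry for each row: "linear": the shift along the tool's x, y, z as a fraction of full scale, a list of three; "spin": the turn about the tool's z as a fraction of full scale. In form: {"linear": [[dx, dy, dz], ...], "spin": [spin, ...]}. A call has exactly 8 rows; each row shifts and turns the commanded pose from where the row before left it, along the tool's axes as they then stand; what a row does not reach is not made up. Full scale, the value 1, is 200 mm for a shift and 90 degrees for a turn. A row lasts 1/8 s, in which the tool goes at most 62.5 mm and 10.7 degrees, less where a joint would pass 70% of its speed; a pose out of reach is approached as far as the arm can. A call with a number of a shift or a turn outside -1 to 1 is refused whole. A call with a gripper value outside its range is refused whole. "hand" is the opening, from -1 (shut) to 1 (fully open), set as the call begins (left out, the last holds). The fingers move at their own pace and stop on an object; the grip force is fixed at half the most. Time passes only in rows, so rows that do not move let the fingers close, or fill a call up. It gives the time, the measured TCP pose, the force, the opening and the grip force at its end, in the units of the state.
- monitor.get_obs(): the state, without advancing time (a new reading comes with each control period).
- optics.capture(name): name is "side" or "top"; returns a dict with "frame" (400x640x3 uint8, blue, green, red), "K" (3x3 intrinsics, pixels), "D" ([k1, k2, p1, p2, k3] as OpenCV has them; the pictures are not rectified), "world_to_cam" (4x4, takes a point from world to camera coordinates). Camera axes: x right, y down, z forward; pixel columns grow to the right and rows downward; lengths in mm; the calibration is good to about 2 mm. A picture is of the moment at which its call begins. There is no depth.
- workorder.close_job(): hands the job in; it is judged then, once.
The state is a dict: "time": time; "joint_positions": joint angles; "dq": joint speeds; "tau": joint torques, N m; "tool_pos": TCP position; "tcp_rot": TCP orientation; "contact_force": force on the tool from outside, world axes, zero at the start; "moment": the same for the moment, N m; "grip_width": finger opening in mm; "finger_force": force on a finger pad.
Only numpy, scipy, OpenCV 4.12 (cv2) and the standard library are available. Lean on these libraries where they do the work, as an engineer would, in place of code of your own. Each camera call takes 0.05 s, during which the arm holds its last target. There are 200 camera calls.

## Task

Rebuild the inlet filter of the blue pump and prime it: lower the wide flat support disc over the filter post and then the narrower, taller clamp ring on top of it, both fully down and flat, without dropping them. Then lift the sprung guard on the pump's sloping panel, flip the toggle beneath it all the way up the slope, and let the guard close fully again. Leave the bottle, the well plate and the beaker where they stand.

Things in the scene. Friction and masses are not known exactly. Their poses are not given: they have to be found in the camera images.
- pump: Blue bench pump, fixed. Origin: on the bench (z 0), under its case; x to its rear (away from the robot), y to its left, z up. Case 180 wide (y -90 to 90); front face x = -90, 52 high; from there the panel slopes up rearwards at 12 deg, from x -90, z 55 to x -16, z 71; behind it a flat top at z 85 to x = 110. At left a low arm (26 high) carries the filter seat and post at x -100, y 155
- post_base (a point): Foot of the filter post: centre of the flat top of its seat (round, dark steel, 80 diameter, top 30 above the bench). The post is an upright steel pin, 14 diameter, 45 tall above this point, its top 4 tapered. The pump's case side (y = 90) is 65 from its axis
- flap_hinge (a point): Middle of the guard's hinge axis, fixed on the panel: in the pump's frame at x = -40, y = 0, z = 100. Its frame: x up the slope, y along the hinge (pump's left), z out of the panel, square to it. In this frame the panel surface lies at z = -34, its lower edge at x = -58; two side walls stand on it at y = 27 to 31 and -27 to -31, x = -28 to 4, up to z = -4
- flap_lip (a point): Middle of the outer end of the guard's lift tongue, moves with the guard (58 from the hinge; shut: pump x -97, y 0, z 86). Guard: T-shaped, a clear plate 64 wide, 36 long, 4 thick from the hinge, then a plain grey tongue 26 wide (y), 22 long, 5 thick, from 36 to 58 from the hinge, free, 29 above the panel: pinch it across its 26 from above or in front. The plate's top is level with the hinge
- flap (a joint): Guard angle, rad: 0 shut (parallel to panel), 1.2 at its stop, still leaning over the toggle: work the toggle from in front, tool tilted 25 to 45 deg from vertical, fingers away from the robot. A damped spring shuts it at about 0.2 rad/s (6 s from wide open); lifting takes 4 N at the tongue. Below 0.6 rad fingers pushed in against its end jam: get under it, closed, sooner; it may lie on them
- toggle_tip (a point): Centre of the round end of the toggle, a steel bat 9 in diameter reaching 28 from its pivot; the pivot is on the panel surface, midway between the side walls, 31 from the hinge along the slope (hinge frame x = -31, z = -34). This point is 24 from the pivot. With the guard shut it is hidden below the tongue
- toggle (a joint): Toggle angle, rad: 0 off (leaning 0.45 rad down the slope, towards the robot), 0.9 on (leaning 0.45 rad up the slope). It stays where it is left; about 1 N at its end moves it
- support: Loose filter support: flat aluminium disc, 54 diameter, 12 thick, with a 20 hole through its centre and a circle of small dark dots on top; 0.07 to 0.14 kg. Origin: centre of its underside
- clamp: Loose clamp ring: steel, fluted outside, 40 diameter, 20 tall, with a 20 hole through its centre; 0.06 to 0.11 kg. Origin: centre of its underside
- bottle: Bystander: white plastic bottle, 72 diameter, 170 tall. Origin: centre of its underside
- plate: Bystander: white well plate lying flat, 86 (x) x 128 (y) x 14. Origin: centre of its underside
- beaker: Bystander: clear plastic beaker, 68 diameter, 85 tall. Origin: centre of its underside

How it is judged:
By the outcome, as a careful person would: the job done as asked, in the order asked, and still so for the second after the job is handed in, with the robot touching nothing.
It also fails if it takes over 72 s, if anything falls off the work surface, if the arm or the gripper's body presses on something with over 40 N, if the wrist force passes 120 N, or if a joint passes its speed limit or range.

## Working session

There is one attempt and no reset: what is moved stays moved. The work goes in short steps, Python scripts to look and compute and a tool call to move; the robot and the scene stay as the last step left them, time stands still between calls to the robot, and variables do not carry over. Pictures are saved under pics/ and viewed, at most 10 in all, crops included, and the job is handed in when it is done.

Besides the shell and the picture viewer there is one more tool, called after ">>>" as a command line: name --pt "numbers of a row" for each row, then --argument value for the rest. servo_tool: Moves the arm, as the interface text tells. Shift numbers are shares of 200 mm and turn numbers shares of 90 degrees, none past 1 either way. Its arguments: {"type":"object","properties":{"linear":{"type":"array","items":{"type":"array","items":{"type":"number","minimum":-1,"maximum":1}}},"spin":{"type":"array","items":{"type":"number","minimum":-1,"maximum":1}},"hand":{"type":"number"}},"required":["linear","spin"]}

```bash
mkdir -p pics
cat > h.py <<'E'
import numpy as np, cv2
from plant import monitor, optics, workorder
def cap(name, fn=None):
    c=optics.capture(name)
    if fn: cv2.imwrite(fn,c["frame"])
    return c
E
python3 - <<'E'
from h import *
import pickle
for n in("side","top"):
    c=cap(n,f"pics/{n}0.png"); pickle.dump(c,open(n+".pkl","wb"))
    M=np.array(c["world_to_cam"]);print(n,np.round(c["K"],1).tolist(),np.round(c["D"],3),np.round(-M[:3,:3].T@M[:3,3]),np.round(M[:3,:3],2).tolist())
o=monitor.get_obs()
print(o)
E
```

```text
side [[405.3, 0.0, 318.4], [0.0, 405.3, 194.8], [0.0, 0.0, 1.0]] [-0.088  0.     0.     0.     0.   ] [ 332. -811.  549.] [[0.97, -0.25, 0.02], [-0.1, -0.47, -0.88], [0.23, 0.85, -0.48]]
top [[470.6, 0.0, 320.5], [0.0, 470.6, 204.2], [0.0, 0.0, 1.0]] [0.017 0.    0.    0.    0.   ] [ 322.  -20. 1239.] [[0.01, -1.0, 0.01], [-0.98, -0.02, -0.18], [0.18, -0.0, -0.98]]
{'time': 0.1, 'joint_positions': array([ 1.10099267e+00,  3.42626419e-01,  1.52491523e+00,  1.50398836e-05,
        1.27539439e+00, -1.45997518e-01]), 'dq': array([-0.00020543, -0.00185427, -0.00245655,  0.00164008,  0.00037943,
       -0.00109836]), 'tau': array([ 6.85944287e-04, -4.32003093e+01, -2.44695836e+01,  7.18097901e-02,
        5.25646505e-02, -7.50263041e-06]), 'tool_pos': array([166.85241529, 497.40258186, 226.13046644]), 'tcp_rot': array([-3.14026566e+00, -2.09663253e-04,  2.81778198e+00]), 'contact_force': array([0.12646473, 0.28566302, 0.364658  ]), 'moment': array([ 0.02843025, -0.02156471,  0.06314763]), 'finger_force': 0.0, 'grip_width': 91.43487447413106}
```

View pics/side0.png

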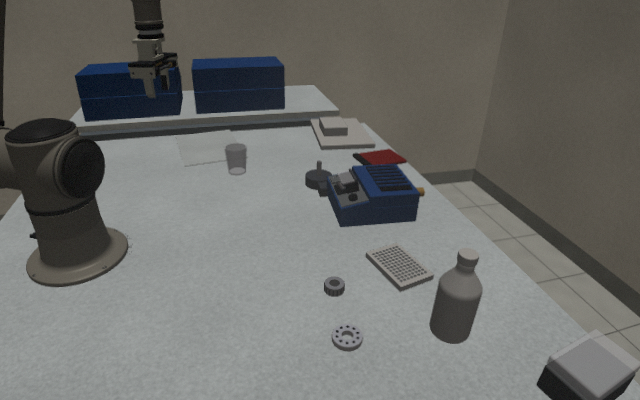

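View pics/top0.png

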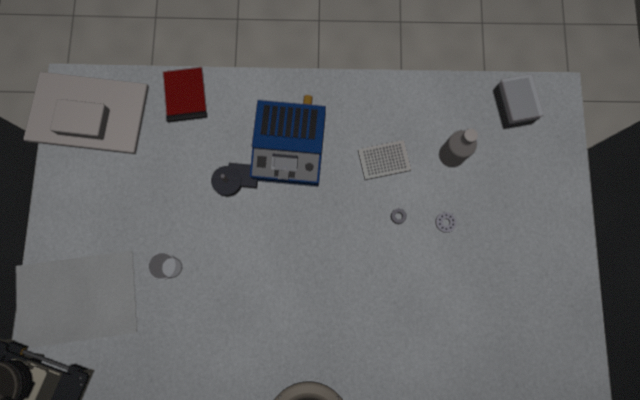

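The side view shows the support at about (347,337), the clamp at (334,286) and the pump at about (375,195). The top view shows the support at (445,222), the clamp at (398,216) and the filter post at about (228,178). I'll enlarge these areas to read them closer.

Run:
```python
from h import *
t=cv2.imread("pics/top0.png");s=cv2.imread("pics/side0.png")
def cr(im,x0,x1,y0,y1,k):
    o=cv2.resize(im[y0:y1,x0:x1],None,fx=k,fy=k,interpolation=cv2.INTER_CUBIC)
    o=np.clip(o.astype(float)*1.5,0,255).astype(np.uint8)
    for x in range(x0,x1):
        if x%10==0: cv2.line(o,((x-x0)*k,0),((x-x0)*k,6 if x%50 else 16),(0,255,255),1); 
        if x%20==0: cv2.putText(o,str(x),((x-x0)*k,18),0,.4,(0,255,255),1)
    for y in range(y0,y1):
        if y%10==0: cv2.line(o,(0,(y-y0)*k),(6,(y-y0)*k),(0,255,255),1);cv2.putText(o,str(y),(8,(y-y0)*k+4),0,.4,(0,255,255),1)
    return o
cv2.imwrite("pics/c1.png",cr(t,205,335,95,200,5))
cv2.imwrite("pics/c2.png",cr(s,298,430,150,230,6))
a=cr(t,380,460,200,240,8);b=cr(s,320,370,270,355,6)
o=np.zeros((320+10+510-0,800,3),np.uint8)
o=np.zeros((520,800,3),np.uint8);a=cr(t,384,464,204,240,6);o[:a.shape[0],:a.shape[1]]=a;o[:510,490:790]=b
cv2.imwrite("pics/c3.png",o)
```

```text
(no output)
```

View pics/c1.png

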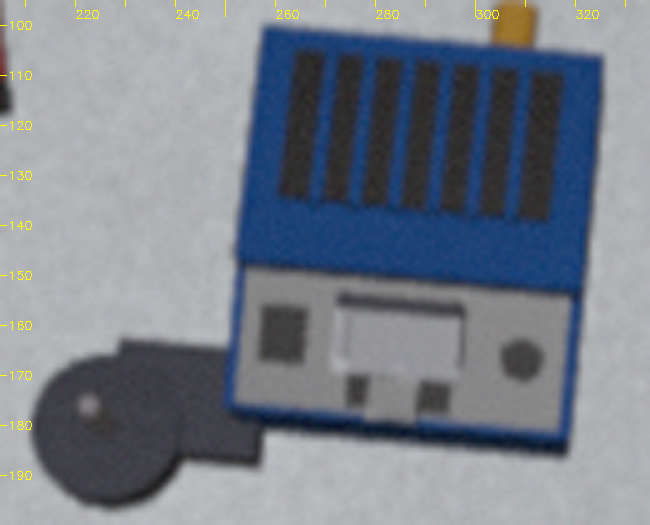

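View pics/c2.png

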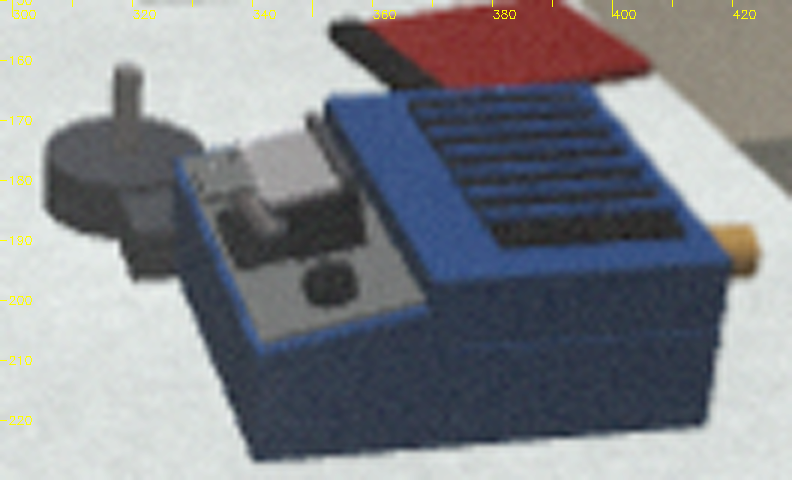

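View pics/c3.png

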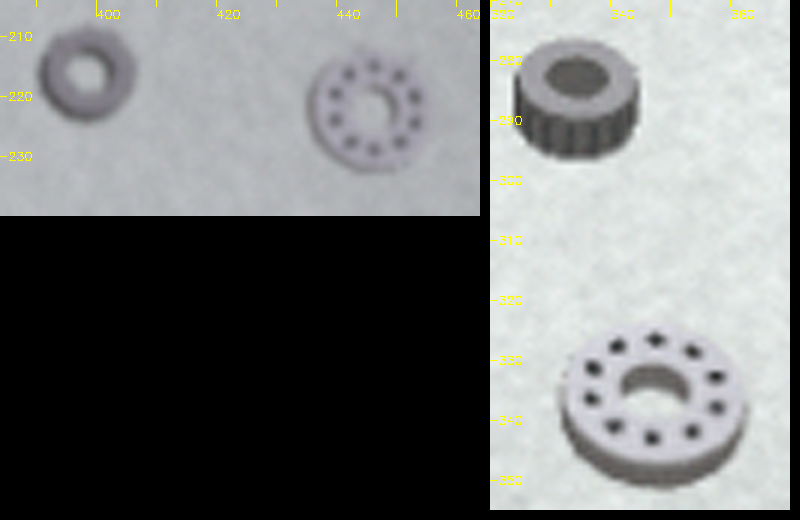

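c1 shows the post tip at (222,176), the seat centre at about (226.6,181) and the pump's edges. c2 shows the post tip at (318.8,161) and the pump corners. c3 shows the support top at top (446.1,221.4) and side (347,334.4), and the clamp top at side (333.9,282.6). Next I'll fit the pump pose from these corners and triangulate the parts.

```bash
cat >> h.py <<'E'
def proj(c,P):
    M=np.array(c["world_to_cam"]);P=np.atleast_2d(np.array(P,float))
    return cv2.projectPoints(P,cv2.Rodrigues(M[:3,:3])[0],M[:3,3],np.array(c["K"]),np.array(c["D"]))[0].reshape(-1,2)
def onplane(c,uv,z):
    u=cv2.undistortPoints(np.array([[uv]],float),np.array(c["K"]),np.array(c["D"])).ravel()
    M=np.array(c["world_to_cam"]);d=M[:3,:3].T@np.array([u[0],u[1],1]);o=-M[:3,:3].T@M[:3,3]
    return (o+d*(z-o[2])/d[2])
def pump(p,P):
    c,s=np.cos(p[2]),np.sin(p[2]);P=np.atleast_2d(np.array(P,float))
    return np.c_[p[0]+c*P[:,0]-s*P[:,1],p[1]+s*P[:,0]+c*P[:,1],P[:,2]]
E
python3 - <<'E'
from h import *
import pickle
from scipy.optimize import least_squares
T=pickle.load(open("top.pkl","rb"));S=pickle.load(open("side.pkl","rb"))
def tc(X,Y):return (205+(X+.5)/5-.5,95+(Y+.5)/5-.5)
def sc(X,Y):return (298+(X+.5)/6-.5,150+(Y+.5)/6-.5)
top=[((110,90,85),tc(262,28)),((110,-90,85),tc(602,57)),((-16,90,85),tc(242,264)),((-16,-90,85),tc(583,294)),((-90,90,55),tc(225,410)),((-90,-90,55),tc(566,440)),((-100,155,75),tc(88,405)),((-100,155,30),tc(108,431)),((-97,0,86),tc(390,421))]
side=[((-90,-90,0),sc(255,460)),((110,-90,0),sc(706,425)),((110,-90,85),sc(730,263)),((-90,-90,54),sc(260,352)),((-16,-90,85),sc(435,283)),((-16,90,85),sc(330,97)),((110,90,85),sc(590,85)),((-100,155,75),sc(127,68))]
A=lambda l:np.array([a for a,_ in l]);B=lambda l:np.array([b for _,b in l])
f=lambda p:np.r_[proj(T,pump(p,A(top)))-B(top),proj(S,pump(p,A(side)))-B(side)].ravel()
x0=[600,60,0]
r=least_squares(f,x0,loss="soft_l1",x_scale=[100,100,1]);print(r.x);print(np.round(f(r.x).reshape(-1,2),1).tolist())
for l,c in((top,T),(side,S)):
  g=lambda p:(proj(c,pump(p,A(l)))-B(l)).ravel();q=least_squares(g,r.x,x_scale=[100,100,1]);print(q.x,pump(q.x,[(-100,155,75)]))
p=r.x;print("post",pump(p,[(-100,155,75)]),"lip",pump(p,[(-97,0,86)]))
print("post tip cams",onplane(T,tc(88,405),75),onplane(S,sc(127,68),75))
print("support",onplane(T,(446.1,221.4),12),onplane(S,(347,334.4),12))
print("clamp",onplane(S,(333.9,282.6),20), onplane(T,(397.8,215.5),12))
E
```

```text
[ 6.97663144e+02  6.37498610e+01 -7.67120221e-02]
[[-0.2, -1.2], [0.8, -0.8], [-1.9, -2.0], [0.2, -1.7], [-0.3, -0.3], [0.9, 0.0], [0.1, 0.3], [-0.5, -0.8], [0.2, 0.4], [-1.6, 2.5], [-0.3, 2.1], [0.4, -0.2], [-1.3, 1.7], [0.3, -0.2], [-0.7, -0.2], [-0.9, -0.5], [-0.9, -0.0]]
[ 6.95861718e+02  6.34191394e+01 -7.80986299e-02] [[608.25951834 225.74860263  75.        ]]
[ 7.00977178e+02  6.77509808e+01 -8.12417842e-02] [[613.88563638 230.35498895  75.        ]]
post [[609.83594159 225.95769829  75.        ]] lip [[600.94841391  71.18363118  86.        ]]
post tip cams [610.55822616 226.17032595  75.        ] [612.25353033 225.23499566  75.        ]
support [ 511.58023299 -356.66832075   12.        ] [ 513.59199354 -354.40686468   12.        ]
clamp [ 526.47896453 -229.49443301   20.        ] [ 525.31268207 -229.57294763   12.        ]
```

>>> servo_tool --pt "-0.25 -0.166 0" --pt "-0.274 -0.122 0" --pt "-0.29 -0.076 0" --pt "-0.299 -0.027 0" --pt "-0.299 0.023 0" --pt "-0.291 0.071 0" --pt "-0.276 0.118 0" --pt "-0.252 0.162 0" --spin '[0.105,0.105,0.105,0.105,0.105,0.105,0.105,0.105]' --hand 1

```text
time: 1.1
tool_pos: [462.9, 117.6, 226.6]
tcp_rot: [-3.141, -0.0, 1.493]
contact_force: [0.7, 0.6, 0.6]
grip_width: 92.2
finger_force: 0.0
```

>>> servo_tool --pt "-0.2924 0.0539 0.07" --pt "-0.2924 0.0539 0.07" --pt "-0.2924 0.0539 0.07" --pt "-0.2924 0.0539 0.07" --pt "-0.2924 0.0539 0.07" --pt "-0.2924 0.0539 0.07" --pt "-0.2924 0.0539 0.07" --pt "-0.2924 0.0539 0.07" --spin '[0,0,0,0,0,0,0,0]'

```text
time: 2.1
tool_pos: [514.0, -355.3, 113.8]
tcp_rot: [-3.141, -0.001, 1.498]
contact_force: [1.9, 1.1, 0.2]
grip_width: 91.9
finger_force: 0.0
```

>>> servo_tool --pt "0 -0.005 0.13" --pt "0 0 0.13" --pt "0 0 0.12" --pt "0 0 0.09" --pt "0 0 0.05" --pt "0 0 0.03" --pt "0 0 0" --pt "0 0 0" --spin '[0,0,0,0,0,0,0,0]'

```text
time: 3.1
tool_pos: [513.6, -353.7, 5.4]
tcp_rot: [3.141, 0.001, 1.498]
contact_force: [-0.2, 0.2, 0.2]
grip_width: 91.8
finger_force: 0.0
```

>>> servo_tool --pt "0 0 0" --pt "0 0 0" --pt "0 0 0" --pt "0 0 0" --pt "0 0 0" --pt "0 0 0" --pt "0 0 0" --pt "0 0 0" --spin '[0,0,0,0,0,0,0,0]' --hand -1

```text
time: 4.1
tool_pos: [513.2, -353.4, 4.7]
tcp_rot: [-3.141, -0.0, 1.498]
contact_force: [-0.3, -0.1, 0.7]
grip_width: 52.0
finger_force: 30.0
```

>>> servo_tool --pt "0 0 -0.05" --pt "0 0 -0.2" --pt "0 0 -0.25" --pt "0 0 -0.25" --pt "0.2 0.019 -0.05" --pt "0.2657 0.0253 0" --pt "0.2657 0.0253 0" --pt "0.2657 0.0253 0" --spin '[0,0,0,0,0,0,0,0]'

```text
time: 5.1
tool_pos: [546.7, -154.3, 165.4]
tcp_rot: [3.141, 0.0, 1.498]
contact_force: [1.8, 0.2, -2.5]
grip_width: 51.9
finger_force: 30.0
```

>>> servo_tool --pt "0.2657 0.0253 0" --pt "0.2657 0.0253 0" --pt "0.2657 0.0253 0" --pt "0.2657 0.0253 0" --pt "0.2657 0.0253 0" --pt "0.2657 0.0253 0" --pt "0.2 0.019 0" --pt "0.13 0.0125 0" --spin '[0,0,0,0,0,0,0,0]'

```text
time: 6.1
tool_pos: [610.9, 227.5, 165.2]
tcp_rot: [3.141, -0.0, 1.5]
contact_force: [1.4, -0.7, -1.3]
grip_width: 51.8
finger_force: 30.0
```

Run:
```python
from h import *
o=monitor.get_obs();print(o['time'],o['tool_pos'],o['tcp_rot'],o['grip_width'],o['finger_force'],o['contact_force'])
T=cap("top");S=cap("side")
p=o['tool_pos'];print(proj(S,[p,(611,226,75)]),proj(T,[p,(611,226,75)]))
u,v=proj(S,[p])[0].astype(int)
a=S["frame"][v-45:v+35,u-45:u+45];a=np.clip(cv2.resize(a,None,fx=7,fy=7,interpolation=2)*1.5,0,255)
for i in range(0,90,10):cv2.putText(a,str(u-45+i),(i*7,10),0,.35,(0,255,255),1)
for i in range(0,80,10):cv2.putText(a,str(v-45+i),(0,i*7+4),0,.35,(0,255,255),1)
cv2.imwrite("pics/g1.png",a)
```

```text
6.1 [610.8784741  227.48785509 165.15619296] [ 3.14118793e+00 -4.48079106e-04  1.50006327e+00] 51.773723044588095 29.99921407084912 [ 1.37829605 -0.73779319 -1.29590542]
[[318.83720971 131.01810894]
 [318.26353113 160.84640227]] [[214.02779153 166.10839728]
 [222.2763729  175.43211191]][ WARN:0@2.841] global loadsave.cpp:1063 imwrite_ Unsupported depth image for selected encoder is fallbacked to CV_8U.
```

View pics/g1.png

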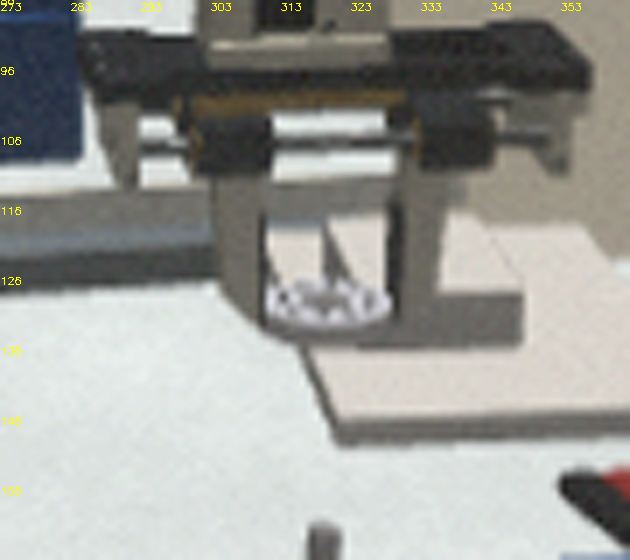

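The disc is held flat between the fingers. Its top centre is at about side (319.4,128.7), and the post tip is at about (319,161).

Run:
```python
from h import *
import pickle
S=pickle.load(open("side.pkl","rb"))
for uv in((319.4,128.7),(318.9,128.4)):print(onplane(S,uv,172.5))
for uv in((318.8,161),(319.1,161.1)):print(onplane(S,uv,75))
print(proj(S,[(610.9,227.5,172.5),(610.9,223.5,172.5)]))
```

```text
[611.85249143 225.71133181 172.5       ]
[611.11296809 228.39295008 172.5       ]
[612.24611619 224.63083564  75.        ]
[612.91687755 223.76885403  75.        ]
[[318.90649794 128.50995639]
 [319.26870713 128.9831544 ]]
```

>>> servo_tool --pt "-0.0035 0.0025 0.1" --pt "0 0 0.15" --pt "0 0 0.1" --pt "0 0 0.03" --pt "0 0 0.03" --pt "0 0 0.03" --pt "0 0 0.03" --pt "0 0 0" --spin '[0,0,0,0,0,0,0,0]'

```text
time: 7.2
tool_pos: [612.2, 226.1, 71.1]
tcp_rot: [3.139, -0.003, 1.498]
contact_force: [2.3, 5.8, -2.5]
grip_width: 52.2
finger_force: 30.0
```

>>> servo_tool --pt "0.006 0 0.01" --pt "0.003 0 0.03" --pt "0 0 0.03" --pt "0 0 0.03" --pt "0 0 0.03" --pt "0 0 0.025" --pt "0 0 0.01" --pt "0 0 0" --spin '[0,0,0,0,0,0,0,0]'

```text
time: 8.2
tool_pos: [611.6, 226.4, 37.5]
tcp_rot: [3.142, -0.0, 1.498]
contact_force: [2.5, 4.5, -1.3]
grip_width: 52.1
finger_force: 30.0
```

>>> servo_tool --pt "0.006 0 0.005" --pt "0 0 0.005" --pt "0 0 0.005" --pt "0 0 0" --pt "0 0 0" --pt "0 0 0" --pt "0 0 0" --pt "0 0 0" --spin '[0,0,0,0,0,0,0,0]'

```text
time: 9.2
tool_pos: [611.7, 227.5, 34.7]
tcp_rot: [3.141, -0.0, 1.498]
contact_force: [-0.8, -0.3, 0.4]
grip_width: 51.9
finger_force: 30.0
```

>>> servo_tool --pt "0 0 0.003" --pt "0 0 0.002" --pt "0 0 0" --pt "0 0 0" --pt "0 0 0" --pt "0 0 0" --pt "0 0 0" --pt "0 0 0" --spin '[0,0,0,0,0,0,0,0]'

```text
time: 10.2
tool_pos: [611.8, 227.6, 34.7]
tcp_rot: [3.141, -0.0, 1.498]
contact_force: [-2.8, -1.2, 5.6]
grip_width: 52.1
finger_force: 30.0
```

>>> servo_tool --pt "0 0 0" --pt "0 0 0" --pt "0 0 0" --pt "0 0 0" --pt "0 0 -0.1" --pt "0 0 -0.2" --pt "0 0 -0.25" --pt "0 0 -0.2" --spin '[0,0,0,0,0,0,0,0]' --hand 1

```text
time: 11.2
tool_pos: [611.9, 227.6, 185.9]
tcp_rot: [3.14, -0.001, 1.498]
contact_force: [-0.3, 1.0, -0.3]
grip_width: 92.0
finger_force: 0.0
```

>>> servo_tool --pt "-0.2888 -0.0328 0" --pt "-0.2888 -0.0328 0" --pt "-0.2888 -0.0328 0" --pt "-0.2888 -0.0328 0.05" --pt "-0.2888 -0.0328 0.1" --pt "-0.2888 -0.0328 0.1" --pt "-0.2888 -0.0328 0.1" --pt "-0.2888 -0.0328 0.1" --spin '[0,0,0,0,0,0,0,0]'

```text
time: 12.2
tool_pos: [525.5, -231.4, 93.3]
tcp_rot: [3.141, 0.0, 1.498]
contact_force: [1.3, 0.5, -0.6]
grip_width: 92.1
finger_force: 0.0
```

>>> servo_tool --pt "0.0075 0 0.1" --pt "0 0 0.12" --pt "0 0 0.1" --pt "0 0 0.06" --pt "0 0 0.04" --pt "0 0 0.016" --pt "0 0 0" --pt "0 0 0" --spin '[0,0,0,0,0,0,0,0]'

```text
time: 13.2
tool_pos: [526.3, -228.2, 7.1]
tcp_rot: [3.141, 0.0, 1.498]
contact_force: [0.2, -0.7, 0.0]
grip_width: 91.8
finger_force: 0.0
```

>>> servo_tool --pt "0 0 0" --pt "0 0 0" --pt "0 0 0" --pt "0 0 0" --pt "0 0 0" --pt "0 0 0" --pt "0 0 0" --pt "0 0 0" --spin '[0,0,0,0,0,0,0,0]' --hand -1

```text
time: 14.2
tool_pos: [526.0, -228.0, 6.5]
tcp_rot: [-3.142, -0.0, 1.498]
contact_force: [-0.0, 0.4, -0.2]
grip_width: 39.2
finger_force: 30.0
```

>>> servo_tool --pt "0 0 -0.05" --pt "0 0 -0.2" --pt "0 0 -0.25" --pt "0 0 -0.25" --pt "0.25 0.0285 -0.05" --pt "0.3 0.0342 0" --pt "0.3 0.0342 0" --pt "0.3 0.0342 0" --spin '[0,0,0,0,0,0,0,0]'

```text
time: 15.2
tool_pos: [568.9, 1.2, 167.4]
tcp_rot: [3.141, 0.0, 1.498]
contact_force: [-0.0, -0.1, 0.3]
grip_width: 39.4
finger_force: 30.0
```

>>> servo_tool --pt "0.3 0.0342 0" --pt "0.3 0.0342 0" --pt "0.3 0.0342 0" --pt "0.15 0.017 0" --pt "0.1 0.0115 0" --pt "0 0 0.1" --pt "0 0 0.15" --pt "0 0 0.1" --spin '[0,0,0,0,0,0,0,0]'

```text
time: 16.2
tool_pos: [611.2, 226.0, 95.5]
tcp_rot: [-3.14, 0.001, 1.497]
contact_force: [-0.9, -0.8, -1.3]
grip_width: 39.5
finger_force: 30.0
```

>>> servo_tool --pt "0.006 0.002 0.02" --pt "0 0 0.03" --pt "0 0 0.03" --pt "0 0 0.03" --pt "0 0 0.03" --pt "0 0 0.02" --pt "0 0 0" --pt "0 0 0" --spin '[0,0,0,0,0,0,0,0]'

```text
time: 17.2
tool_pos: [612.2, 228.1, 64.7]
tcp_rot: [3.141, -0.0, 1.498]
contact_force: [0.8, -0.3, -1.1]
grip_width: 39.2
finger_force: 30.0
```

Next I lower it 16.2 mm to the seat, with a slight overpress.

>>> servo_tool --pt "0 0 0.02" --pt "0 0 0.02" --pt "0 0 0.02" --pt "0 0 0.01" --pt "0 0 0.008" --pt "0 0 0.005" --pt "0 0 0" --pt "0 0 0" --spin '[0,0,0,0,0,0,0,0]'

```text
time: 18.2
tool_pos: [612.1, 228.1, 48.4]
tcp_rot: [3.141, -0.0, 1.498]
contact_force: [-1.9, -0.4, 5.2]
grip_width: 39.3
finger_force: 30.0
```

>>> servo_tool --pt "0 0 0" --pt "0 0 0" --pt "0 0 0" --pt "0 0 0" --pt "0 0 -0.1" --pt "0 0 -0.2" --pt "0 0 -0.25" --pt "0 0 -0.2" --spin '[0,0,0,0,0,0,0,0]' --hand 1

```text
time: 19.2
tool_pos: [612.3, 228.2, 200.1]
tcp_rot: [3.14, -0.001, 1.498]
contact_force: [0.2, 0.0, 0.5]
grip_width: 91.8
finger_force: 0.0
```

Run:
```python
from h import *
o=monitor.get_obs();print(o['time'],o['joint_positions'],o['tool_pos'])
T=cap("top");S=cap("side")
f=lambda a:np.clip(cv2.resize(a,None,fx=6,fy=6,interpolation=2)*1.5,0,255).astype(np.uint8)
cv2.imwrite("pics/g2.png",np.hstack([f(S["frame"][150:210,295:355]),f(T["frame"][150:210,200:265])]))
```

```text
19.2 [2.39458691e-01 6.00696216e-01 1.17379579e+00 7.46015270e-05
 1.36544833e+00 3.11913503e-01] [612.34033053 228.16653895 200.07730822]
```

View pics/g2.png

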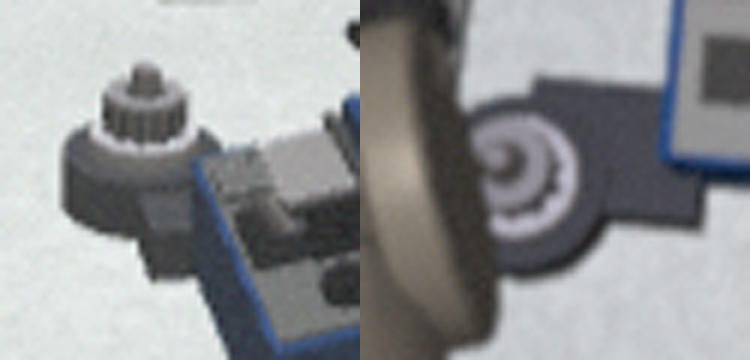

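Both parts are seated: the ring sits flat on the disc and the post tip shows through. Moves can't command tilt directly, so I'll turn the tool to line up with the pump and then test what the arm does at its reach limit.

>>> servo_tool --pt "-0.125 0.053 -0.05" --pt "-0.113 0.075 -0.05" --pt "-0.097 0.095 -0.05" --pt "-0.077 0.111 -0.05" --pt "-0.055 0.124 -0.05" --pt "-0.031 0.132 -0.05" --pt "-0.006 0.135 -0.05" --pt "0.019 0.134 -0.05" --spin '[0.118,0.118,0.118,0.118,0.118,0.118,0.118,0.118]'

```text
time: 20.3
tool_pos: [683.6, 22.6, 277.2]
tcp_rot: [-3.141, 0.001, 0.009]
contact_force: [0.4, -0.6, 0.4]
grip_width: 92.0
finger_force: 0.0
```

>>> servo_tool --pt "0.15 0 0" --pt "0.25 0 0" --pt "0.25 0 0" --pt "0.25 0 0" --pt "0.25 0 0" --pt "0.25 0 0" --pt "0.25 0 0" --pt "0.25 0 0" --spin '[0.059,0,0,0,0,0,0,0]'

```text
time: 21.3
tool_pos: [878.1, -3.0, 221.9]
tcp_rot: [-3.129, -0.145, -0.078]
contact_force: [0.9, 0.4, -0.0]
grip_width: 92.0
finger_force: 0.0
```

Run:
```python
from h import *
o=monitor.get_obs();print(o['time'],o['joint_positions'],o['tool_pos'],o['tcp_rot'])
```

```text
21.3 [-0.09595997  1.13975509  0.0384727   0.01546116  1.81841157  1.55706997] [878.09716672  -2.978908   221.94598344] [-3.12916151 -0.14516504 -0.07825969]
```

>>> servo_tool --pt "0.3 0 -0.05" --pt "0.3 0 -0.05" --pt "0.3 0 -0.05" --pt "0.3 0 -0.05" --pt "0.3 0 -0.05" --pt "0.3 0 -0.05" --pt "0.3 0 -0.05" --pt "0.3 0 -0.05" --spin '[0,0,0,0,0,0,0,0]'

```text
time: 22.3
tool_pos: [958.6, -31.7, 295.0]
tcp_rot: [-3.109, -0.469, -0.086]
contact_force: [0.3, -0.0, -0.3]
grip_width: 91.9
finger_force: 0.0
```

Run:
```python
from h import *
o=monitor.get_obs();print(o['time'],o['joint_positions'],o['tool_pos'],o['tcp_rot'])
```

```text
22.3 [-0.1304191   1.08935291  0.0370237   0.05287332  1.54754493  1.5299371 ] [958.5938621  -31.72867491 294.99599566] [-3.10877617 -0.46940104 -0.08604329]
```

>>> servo_tool --pt "0.3 0 -0.05" --pt "0.3 0 -0.05" --pt "0.3 0 -0.05" --pt "0.3 0 -0.05" --pt "-0.24 0 -0.17" --pt "-0.24 0 -0.17" --pt "-0.24 0 -0.17" --pt "-0.24 0 -0.17" --spin '[0,0,0,0,0,0,0,0]'

```text
time: 23.3
tool_pos: [799.4, -30.8, 374.0]
tcp_rot: [-3.099, -0.625, -0.092]
contact_force: [0.6, 0.0, -0.4]
grip_width: 92.1
finger_force: 0.0
```

```bash
cat > st.py <<'E'
from h import *
from scipy.spatial.transform import Rotation as Ro
P=[698.0,64.5,-.078]
def st():
    o=monitor.get_obs();R=Ro.from_euler('xyz',o['tcp_rot']).as_matrix()
    c,s=np.cos(P[2]),np.sin(P[2]);Rp=np.array([[c,-s,0],[s,c,0],[0,0,1]])
    p=Rp.T@(o['tool_pos']-[P[0],P[1],0])
    print('t',o['time'],'q',np.round(o['joint_positions'],3),'tcp',np.round(o['tool_pos'],1),np.round(o['tcp_rot'],3),'w',round(o['grip_width'],1),'F',np.round(o['contact_force'],1))
    print('pump frame tcp',np.round(p,1),'tool axes in pump frame (cols)\n',np.round(Rp.T@R,3))
    return o,p,Rp.T@R
E
python3 -c "from st import *;st()"
```

```text
t 23.3 q [-0.169  0.469  1.092  0.107  0.963  1.447] tcp [799.4 -30.8 374. ] [-3.099 -0.625 -0.092] w 92.1 F [ 0.6  0.  -0.4]
pump frame tcp [108.6 -87.1 374. ] tool axes in pump frame (cols)
 [[ 0.811  0.011  0.585]
 [-0.011 -0.999  0.035]
 [ 0.585 -0.035 -0.81 ]]
```

>>> servo_tool --pt "-0.207 -0.049 0.029" --pt "-0.207 -0.049 0.029" --pt "-0.207 -0.049 0.029" --pt "-0.207 -0.049 0.029" --pt "-0.207 -0.049 0.029" --pt "-0.207 -0.049 0.029" --pt "-0.207 -0.049 0.029" --pt "-0.207 -0.049 0.029" --spin '[0,0,0,0,0,0,0,0]' --hand 0.09

```text
time: 24.3
tool_pos: [568.9, 73.3, 165.2]
tcp_rot: [-3.104, -0.584, -0.091]
contact_force: [0.7, -0.8, 0.1]
grip_width: 50.3
finger_force: 0.0
```

```bash
sed -i 's/^P=.*/P=[698.8,63.8,-.078]/' st.py
cat >> st.py <<'E'
def hp(u,w): # hinge frame -> pump x,z
    a=np.radians(12);return np.array([-40+u*np.cos(a)-w*np.sin(a),0,100+u*np.sin(a)+w*np.cos(a)])
E
python3 - <<'E'
from st import *
o,p,R=st()
t=hp(-53,-2.5)+8*R[:,2]
print('shift to grip (fraction)',R.T@(t-p)/200)
a=np.radians(12);pts=[]
for th in np.linspace(0,1.15,25):
    c,s=np.cos(th),np.sin(th);pts.append(hp(-53*c-2.5*s,53*s-2.5*c))
d=np.diff(pts,axis=0)@R/200;print(np.round(d,4).tolist())
E
```

```text
t 24.3 q [ 2.000e-03  2.670e-01  2.006e+00 -5.000e-02  2.830e-01  1.696e+00] tcp [568.9  73.3 165.2] [-3.104 -0.584 -0.091] w 50.3 F [ 0.7 -0.8  0.1]
pump frame tcp [-130.3   -0.6  165.2] tool axes in pump frame (cols)
 [[ 0.834  0.008  0.552]
 [-0.01  -0.999  0.031]
 [ 0.552 -0.031 -0.834]]
shift to grip (fraction) [-0.054516    0.01070589  0.47546511]
[[0.0044, -0.0004, -0.0119], [0.0049, -0.0004, -0.0117], [0.0055, -0.0004, -0.0115], [0.006, -0.0004, -0.0112], [0.0066, -0.0004, -0.0109], [0.0071, -0.0004, -0.0105], [0.0076, -0.0004, -0.0102], [0.0081, -0.0004, -0.0098], [0.0085, -0.0004, -0.0094], [0.009, -0.0004, -0.009], [0.0094, -0.0004, -0.0086], [0.0098, -0.0003, -0.0081], [0.0102, -0.0003, -0.0076], [0.0105, -0.0003, -0.0071], [0.0108, -0.0003, -0.0066], [0.0112, -0.0003, -0.0061], [0.0114, -0.0003, -0.0056], [0.0117, -0.0003, -0.005], [0.0119, -0.0003, -0.0044], [0.0121, -0.0002, -0.0039], [0.0123, -0.0002, -0.0033], [0.0124, -0.0002, -0.0027], [0.0125, -0.0002, -0.0021], [0.0126, -0.0002, -0.0015]]
```

```bash
cat > kin.py <<'E'
import numpy as np
from scipy.optimize import least_squares
D=[(1.101,.3426,1.8675,3.1428,166.9,497.4,226.1),(.2395,.6007,1.7745,3.14,612.3,228.2,200.1),(-.096,1.1398,1.1782,2.997,878.1,-3,221.9),(-.1304,1.0894,1.1264,2.674,958.6,-31.7,295),(-.169,.469,1.561,2.524,799.4,-30.8,374),(.002,.267,2.273,2.556,568.9,73.3,165.2)]
D=np.array(D)
def fk(p,q2,s,t):
    a,b,L,h,r0,c=p
    return r0+a*np.sin(q2)+b*np.sin(s)+c*np.cos(s)+L*np.sin(t), h+a*np.cos(q2)+b*np.cos(s)-c*np.sin(s)+L*np.cos(t)
rr=D[:,4]*np.cos(D[:,0])+D[:,5]*np.sin(D[:,0])
f=lambda p:np.r_[np.array(fk(p,D[:,1],D[:,2],D[:,3]))-[rr,D[:,6]]].ravel()
p=least_squares(f,[400,400,250,300,0,0]).x
if __name__=="__main__":
    print(np.round(p,1),np.round(f(p),1))
    from st import hp
    # r of pump-frame x at q1~0: world x ~ 698.8+x*.997 (y~0)
    for name,(x,z) in dict(cur=(-130,165),grip=hp(-49.8,-9.8)[[0,2]],up=hp(-20.7,40)[[0,2]],front=(-110,100),togOff=(-90,78),togOn=(-67,76)).items():
        for tilt in(.45,.52,.584,.65):
            t=np.pi-tilt;R=698.8+x*.997
            g=lambda v:np.array(fk(p,v[0],v[1],t))-[R,z]
            v=least_squares(g,[.4,2]).x;print(name,tilt,'q2,q3,q5',np.round([v[0],v[1]-v[0],t-v[1]],2))
E
python3 kin.py
```

```text
[509.  381.6 319.  220.4  -3.8  44.7] [-0.4  0.1 -0.1  0.3 -0.2  0.2  0.4  0.2  0.2  0.  -0.6 -0.3]
cur 0.45 q2,q3,q5 [0.29 1.89 0.51]
cur 0.52 q2,q3,q5 [0.28 1.95 0.39]
cur 0.584 q2,q3,q5 [0.27 2.   0.29]
cur 0.65 q2,q3,q5 [0.26 2.06 0.17]
grip 0.45 q2,q3,q5 [0.49 1.87 0.33]
grip 0.52 q2,q3,q5 [0.48 1.93 0.21]
grip 0.584 q2,q3,q5 [0.48 1.98 0.09]
grip 0.65 q2,q3,q5 [ 0.49  2.04 -0.03]
up 0.45 q2,q3,q5 [0.43 1.77 0.49]
up 0.52 q2,q3,q5 [0.42 1.83 0.37]
up 0.584 q2,q3,q5 [0.41 1.89 0.26]
up 0.65 q2,q3,q5 [0.4  1.94 0.14]
front 0.45 q2,q3,q5 [0.43 1.91 0.35]
front 0.52 q2,q3,q5 [0.42 1.97 0.23]
front 0.584 q2,q3,q5 [0.41 2.03 0.12]
front 0.65 q2,q3,q5 [ 0.42  2.08 -0.01]
togOff 0.45 q2,q3,q5 [0.49 1.88 0.32]
togOff 0.52 q2,q3,q5 [0.48 1.94 0.2 ]
togOff 0.584 q2,q3,q5 [0.48 1.99 0.08]
togOff 0.65 q2,q3,q5 [ 0.49  2.05 -0.04]
togOn 0.45 q2,q3,q5 [0.52 1.82 0.35]
togOn 0.52 q2,q3,q5 [0.52 1.88 0.23]
togOn 0.584 q2,q3,q5 [0.51 1.93 0.11]
togOn 0.65 q2,q3,q5 [ 0.52  1.99 -0.01]
```

>>> servo_tool --pt "-0.01 0.002 0.05" --pt "-0.01 0.002 0.05" --pt "-0.01 0.002 0.05" --pt "-0.01 0.002 0.05" --pt "-0.01 0.002 0.05" --pt "0 0 0.05" --pt "0 0 0.03" --pt "0 0 0" --spin '[0,0,0,0,0,0,0,0]'

```text
time: 25.3
tool_pos: [606.3, 73.3, 129.1]
tcp_rot: [-3.111, -0.547, -0.088]
contact_force: [0.5, -1.1, -0.1]
grip_width: 50.3
finger_force: 0.0
```

Run:
```python
from st import *
o,p,R=st()
t=hp(-53,-2.5)+8*R[:,2]
print('shift to grip (fraction)',R.T@(t-p)/200)
```

```text
t 25.3 q [ 0.004  0.39   1.922 -0.064  0.283  1.711] tcp [606.3  73.3 129.1] [-3.111 -0.547 -0.088] w 50.3 F [ 0.5 -1.1 -0.1]
pump frame tcp [-93.    2.3 129.1] tool axes in pump frame (cols)
 [[ 0.854  0.005  0.52 ]
 [-0.009 -1.     0.025]
 [ 0.52  -0.026 -0.854]]
shift to grip (fraction) [-0.10346638  0.01683369  0.2255306 ]
```

>>> servo_tool --pt "-0.025 0.003 0.02" --pt "-0.025 0.003 0.02" --pt "-0.025 0.003 0.02" --pt "-0.02 0.003 0.025" --pt "-0.02 0.003 0.025" --pt "-0.02 0.002 0.025" --pt "-0.01 0 0.015" --pt "0 0 0" --spin '[0,0,0,0,0,0,0,0]'

```text
time: 26.3
tool_pos: [604.0, 73.9, 107.6]
tcp_rot: [-3.118, -0.513, -0.087]
contact_force: [-0.5, 0.5, -0.8]
grip_width: 49.9
finger_force: 0.0
```

Run:
```python
from st import *
o,p,R=st()
t=hp(-53,-2.5)+8*R[:,2]
print('shift to grip (fraction)',R.T@(t-p)/200,'pump',t-p)
```

```text
t 26.3 q [ 0.008  0.428  1.919 -0.081  0.283  1.732] tcp [604.   73.9 107.6] [-3.118 -0.513 -0.087] w 49.9 F [-0.5  0.5 -0.8]
pump frame tcp [-95.3   2.7 107.6] tool axes in pump frame (cols)
 [[ 0.871  0.002  0.491]
 [-0.008 -1.     0.019]
 [ 0.491 -0.021 -0.871]]
shift to grip (fraction) [-0.03448737  0.01563763  0.14119459] pump [  7.8675056   -2.52136451 -28.04528695]
```

>>> servo_tool --pt "-0.012 0.004 0.035" --pt "-0.012 0.004 0.035" --pt "-0.012 0.004 0.035" --pt "-0.012 0.004 0.035" --pt "-0.012 0.004 0.035" --pt "-0.01 0.004 0.03" --pt "0 0 0" --pt "0 0 0" --spin '[0,0,0,0,0,0,0,0]'

```text
time: 27.3
tool_pos: [618.0, 71.5, 80.1]
tcp_rot: [-3.123, -0.483, -0.087]
contact_force: [-2.7, 0.1, -2.3]
grip_width: 50.3
finger_force: 1.7
```

Run:
```python
from st import *
o,p,R=st()
t=hp(-53,-2.5)+8*R[:,2]
print('shift to grip (fraction)',R.T@(t-p)/200,'pump',t-p)
```

```text
t 27.3 q [ 0.004  0.497  1.879 -0.086  0.284  1.734] tcp [618.   71.5  80.1] [-3.123 -0.483 -0.087] w 50.3 F [-2.7  0.1 -2.3]
pump frame tcp [-81.1   1.3  80.1] tool axes in pump frame (cols)
 [[ 0.886 -0.     0.464]
 [-0.008 -1.     0.014]
 [ 0.464 -0.016 -0.886]]
shift to grip (fraction) [-0.03036209  0.00618268 -0.01210989] pump [-6.50281552 -1.22498936 -0.69430147]
```

>>> servo_tool --pt "-0.015 0.003 -0.006" --pt "-0.015 0.003 -0.006" --pt "0 0 0" --pt "0 0 0" --pt "0 0 0" --pt "0 0 0" --pt "0 0 0" --pt "0 0 0" --spin '[0,0,0,0,0,0,0,0]'

```text
time: 28.3
tool_pos: [613.1, 71.0, 81.7]
tcp_rot: [-3.124, -0.481, -0.087]
contact_force: [-0.1, 0.3, 0.9]
grip_width: 49.8
finger_force: 0.0
```

Run:
```python
from st import *
o,p,R=st()
t=hp(-53,-2.5)+8*R[:,2]
print('shift to grip (fraction)',R.T@(t-p)/200,'pump',t-p)
S=cap("side")
a=S["frame"][110:210,300:420];cv2.imwrite("pics/g3.png",np.clip(cv2.resize(a,None,fx=6,fy=6,interpolation=2).astype(float)*1.5,0,255).astype(np.uint8))
```

```text
t 28.3 q [ 0.004  0.488  1.89  -0.086  0.283  1.733] tcp [613.1  71.   81.7] [-3.124 -0.481 -0.087] w 49.8 F [-0.1  0.3  0.9]
pump frame tcp [-86.    0.5  81.7] tool axes in pump frame (cols)
 [[ 0.886 -0.     0.463]
 [-0.008 -1.     0.014]
 [ 0.463 -0.016 -0.886]]
shift to grip (fraction) [-0.01221789  0.0019395   0.00623593] pump [-1.58820539 -0.35181964 -2.24295417]
```

View pics/g3.png

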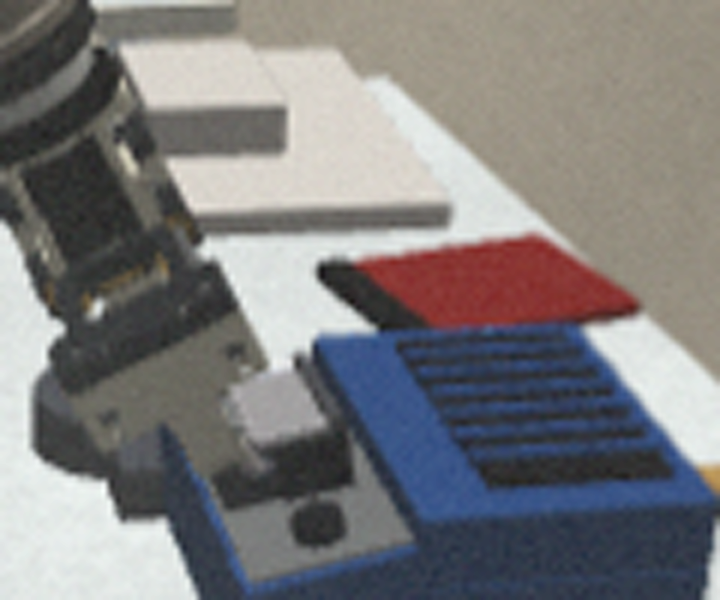

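The near finger covers the tongue, just in front of the guard plate (crop about (235,420)), and there is no contact force. Closing on the tongue now.

>>> servo_tool --pt "-0.005 0.002 0.004" --pt "0 0 0" --pt "0 0 0" --pt "0 0 0" --pt "0 0 0" --pt "0 0 0" --pt "0 0 0" --pt "0 0 0" --spin '[0,0,0,0,0,0,0,0]' --hand -1

```text
time: 29.35
tool_pos: [612.7, 72.6, 81.1]
tcp_rot: [-3.123, -0.481, -0.086]
contact_force: [-0.0, 10.4, -1.1]
grip_width: 25.4
finger_force: 30.0
```

Run:
```python
from st import *
o,p,R=st()
pts=[]
for th in np.linspace(0,1.15,25):
    c,s=np.cos(th),np.sin(th);pts.append(hp(-53*c-2.5*s,53*s-2.5*c))
d=np.diff(pts,axis=0)@R/200;print(np.round(d,4).tolist())
```

```text
t 29.35 q [ 0.006  0.489  1.891 -0.084  0.282  1.733] tcp [612.7  72.6  81.1] [-3.123 -0.481 -0.086] w 25.4 F [-0.  10.4 -1.1]
pump frame tcp [-86.5   2.1  81.1] tool axes in pump frame (cols)
 [[ 0.887  0.001  0.462]
 [-0.007 -1.     0.015]
 [ 0.462 -0.017 -0.887]]
[[0.0031, -0.0002, -0.0123], [0.0037, -0.0002, -0.0122], [0.0043, -0.0002, -0.012], [0.0049, -0.0002, -0.0117], [0.0054, -0.0002, -0.0115], [0.006, -0.0002, -0.0112], [0.0065, -0.0002, -0.0109], [0.007, -0.0002, -0.0106], [0.0075, -0.0002, -0.0103], [0.008, -0.0002, -0.0099], [0.0085, -0.0002, -0.0095], [0.0089, -0.0002, -0.0091], [0.0093, -0.0002, -0.0086], [0.0097, -0.0002, -0.0082], [0.0101, -0.0002, -0.0077], [0.0105, -0.0002, -0.0072], [0.0108, -0.0002, -0.0067], [0.0111, -0.0002, -0.0062], [0.0114, -0.0002, -0.0056], [0.0116, -0.0002, -0.0051], [0.0119, -0.0002, -0.0045], [0.0121, -0.0001, -0.004], [0.0123, -0.0001, -0.0034], [0.0124, -0.0001, -0.0028]]
```

>>> servo_tool --pt "0.003 -0.004 -0.0123" --pt "0.0037 -0.003 -0.0122" --pt "0.0043 0 -0.012" --pt "0.0049 0 -0.0117" --pt "0.0054 0 -0.0115" --pt "0.006 0 -0.0112" --pt "0.0065 0 -0.0109" --pt "0.007 0 -0.0106" --spin '[0,0,0,0,0,0,0,0]'

```text
time: 30.35
tool_pos: [611.2, 73.0, 100.3]
tcp_rot: [-3.123, -0.479, -0.086]
contact_force: [3.9, 7.5, -6.3]
grip_width: 24.9
finger_force: 30.0
```

```bash
cat > lift.py <<'E'
from st import *
o,p,R=st()
g=lambda th:hp(-53*np.cos(th)-2.5*np.sin(th),53*np.sin(th)-2.5*np.cos(th))
start=np.array([-86.5,2.1,81.1]); d=p-start  # grip displacement since pinch
ths=np.linspace(0,1.2,241);e=[np.linalg.norm((g(t)-g(0)-d)[[0,2]]) for t in ths]
print('guard angle est',ths[np.argmin(e)],'off-arc',min(e),'off vec',(d-(g(ths[np.argmin(e)])-g(0))))
E
python3 lift.py
```

```text
t 30.35 q [ 0.007  0.454  1.876 -0.075  0.333  1.725] tcp [611.2  73.  100.3] [-3.123 -0.479 -0.086] w 24.9 F [ 3.9  7.5 -6.3]
pump frame tcp [-88.1   2.3 100.3] tool axes in pump frame (cols)
 [[ 0.888  0.     0.461]
 [-0.007 -1.     0.015]
 [ 0.461 -0.016 -0.887]]
guard angle est 0.365 off-arc 0.15340938948145838 off vec [-0.1506139   0.21381669  0.02915292]
```

>>> servo_tool --pt "0.0075 -0.004 -0.0103" --pt "0.008 -0.003 -0.0099" --pt "0.0085 0 -0.0095" --pt "0.0089 0 -0.0091" --pt "0.0093 0 -0.0086" --pt "0.0097 0 -0.0082" --pt "0.0101 0 -0.0077" --pt "0.0105 0 -0.0072" --spin '[0,0,0,0,0,0,0,0]'

```text
time: 31.35
tool_pos: [617.7, 72.6, 120.5]
tcp_rot: [-3.124, -0.48, -0.087]
contact_force: [0.2, 3.5, -6.7]
grip_width: 25.0
finger_force: 30.0
```

```bash
python3 lift.py
```

```text
t 31.35 q [ 0.007  0.431  1.841 -0.067  0.392  1.716] tcp [617.7  72.6 120.5] [-3.124 -0.48  -0.087] w 25.0 F [ 0.2  3.5 -6.7]
pump frame tcp [-81.5   2.5 120.5] tool axes in pump frame (cols)
 [[ 0.887 -0.     0.462]
 [-0.008 -1.     0.014]
 [ 0.461 -0.016 -0.887]]
guard angle est 0.765 off-arc 0.11174546068783597 off vec [-0.01388234  0.3581938   0.11087979]
```

>>> servo_tool --pt "0.0108 0 -0.0067" --pt "0.0111 0 -0.0062" --pt "0.0114 0 -0.0056" --pt "0.0116 0 -0.0051" --pt "0.0119 0 -0.0045" --pt "0.0121 0 -0.004" --pt "0.0123 0 -0.0034" --pt "0.0124 0 -0.0028" --spin '[0,0,0,0,0,0,0,0]'

```text
time: 32.35
tool_pos: [630.8, 71.5, 136.0]
tcp_rot: [-3.124, -0.48, -0.087]
contact_force: [-2.4, 5.8, -5.0]
grip_width: 25.4
finger_force: 30.0
```

```bash
python3 lift.py
python3 - <<'E'
from st import *
o,p,R=st()
# offset so that current TCP = arc position
for nm,(u,w) in dict(pre=(-59.2,-18.5),fin=(-33.6,-18.4)).items():
    t=hp(u,w);t[1]=p[1];print(nm,'shift mm tool axes',np.round(R.T@(t-p),1))
E
```

```text
t 32.35 q [ 0.004  0.426  1.791 -0.056  0.446  1.702] tcp [630.8  71.5 136. ] [-3.124 -0.48  -0.087] w 25.4 F [-2.4  5.8 -5. ]
pump frame tcp [-68.4   2.4 136. ] tool axes in pump frame (cols)
 [[ 0.887 -0.     0.462]
 [-0.008 -1.     0.014]
 [ 0.462 -0.016 -0.887]]
guard angle est 1.1500000000000001 off-arc 0.09602149967810507 off vec [0.04615874 0.26767829 0.08419917]
t 32.35 q [ 0.004  0.426  1.791 -0.056  0.446  1.702] tcp [630.8  71.5 136. ] [-3.124 -0.48  -0.087] w 25.4 F [-2.4  5.8 -5. ]
pump frame tcp [-68.4   2.4 136. ] tool axes in pump frame (cols)
 [[ 0.887 -0.     0.462]
 [-0.008 -1.     0.014]
 [ 0.462 -0.016 -0.887]]
pre shift mm tool axes [-53.4   1.1  47. ]
fin shift mm tool axes [-28.7   1.   53.8]
```

>>> servo_tool --pt "0 0 0" --pt "0 0 0" --pt "0 0 -0.12" --pt "-0.24 0 0" --pt "-0.03 0 0.1" --pt "0 0 0.14" --pt "0 0 0.09" --pt "0 0 0.025" --spin '[0,0,0,0,0,0,0,0]' --hand -0.3

```text
time: 33.35
tool_pos: [609.5, 75.0, 75.5]
tcp_rot: [-3.126, -0.472, -0.087]
contact_force: [0.1, 0.0, 0.7]
grip_width: 31.8
finger_force: 0.0
```

Run:
```python
from st import *
o,p,R=st()
for nm,(u,w) in dict(pre=(-59.2,-18.5),fin=(-33.6,-18.4)).items():
    t=hp(u,w);t[1]=3;print(nm,'shift mm tool axes',np.round(R.T@(t-p),1))
```

```text
t 33.35 q [ 0.013  0.496  1.894 -0.108  0.282  1.764] tcp [609.5  75.   75.5] [-3.126 -0.472 -0.087] w 31.8 F [0.1 0.  0.7]
pump frame tcp [-89.9   4.2  75.5] tool axes in pump frame (cols)
 [[ 0.891 -0.002  0.454]
 [-0.008 -1.     0.011]
 [ 0.454 -0.014 -0.891]]
pre shift mm tool axes [-6.4  1.3  3.4]
fin shift mm tool axes [18.3  1.2  9.9]
```

>>> servo_tool --pt "-0.055 0.005 0.012" --pt "0 0 0" --pt "0 0 0" --pt "0 0 0" --pt "0.03 0 0.007" --pt "0.03 0 0.007" --pt "0.03 0 0.007" --pt "0.03 0 0.007" --spin '[0,0,0,0,0,0,0,0]' --hand -1

```text
time: 34.35
tool_pos: [623.8, 73.8, 77.2]
tcp_rot: [-3.129, -0.456, -0.086]
contact_force: [-11.0, 0.4, 3.3]
grip_width: 0.2
finger_force: 4.5
```

Run:
```python
from st import *
o,p,R=st()
for nm,(u,w) in dict(pre=(-59.2,-18.5),fin=(-33.6,-18.4)).items():
    t=hp(u,w);t[1]=3;print(nm,'shift mm tool axes',np.round(R.T@(t-p),1))
```

```text
t 34.35 q [ 0.011  0.514  1.841 -0.093  0.332  1.746] tcp [623.8  73.8  77.2] [-3.129 -0.456 -0.086] w 0.2 F [-11.    0.4   3.3]
pump frame tcp [-75.6   4.1  77.2] tool axes in pump frame (cols)
 [[ 0.898 -0.002  0.441]
 [-0.007 -1.     0.009]
 [ 0.441 -0.011 -0.898]]
pre shift mm tool axes [-20.    1.2  -1.3]
fin shift mm tool axes [4.9 1.1 4.9]
```

>>> servo_tool --pt "0.005 0 0.005" --pt "0.005 0 0.005" --pt "0.005 0 0.005" --pt "0.005 0 0.003" --pt "0.005 0 0" --pt "0 0 0" --pt "0 0 0" --pt "0 0 0" --spin '[0,0,0,0,0,0,0,0]'

```text
time: 35.35
tool_pos: [629.9, 73.3, 76.6]
tcp_rot: [-3.129, -0.458, -0.086]
contact_force: [-9.7, 0.5, 5.6]
grip_width: 0.2
finger_force: 4.9
```

Run:
```python
from st import *
o,p,R=st()
for nm,(u,w) in dict(fin=(-33.6,-18.4)).items():
    t=hp(u,w);t[1]=3;print(nm,'shift mm tool axes',np.round(R.T@(t-p),1))
S=cap("side")
a=S["frame"][135:205,315:375];cv2.imwrite("pics/g4.png",np.clip(cv2.resize(a,None,fx=8,fy=8,interpolation=2).astype(float)*1.7,0,255).astype(np.uint8))
```

```text
t 35.35 q [ 0.01   0.523  1.826 -0.09   0.337  1.742] tcp [629.9  73.3  76.6] [-3.129 -0.458 -0.086] w 0.2 F [-9.7  0.5  5.6]
pump frame tcp [-69.4   4.1  76.6] tool axes in pump frame (cols)
 [[ 0.897 -0.002  0.442]
 [-0.007 -1.     0.009]
 [ 0.442 -0.012 -0.897]]
fin shift mm tool axes [-0.3  1.2  1.6]
```

View pics/g4.png

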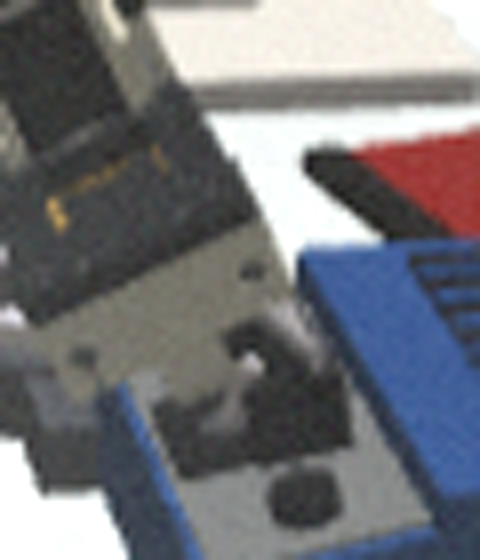

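The tool is under the raised guard at the calculated end position (finger near crop (230,360)). I'll push a bit further and watch the force to feel the toggle's stop.

>>> servo_tool --pt "0.005 0 0.002" --pt "0.005 0 0" --pt "0.005 0 0" --pt "0 0 0" --pt "0 0 0" --pt "0 0 0" --pt "0 0 0" --pt "0 0 0" --spin '[0,0,0,0,0,0,0,0]'

```text
time: 36.4
tool_pos: [630.4, 73.3, 76.6]
tcp_rot: [-3.129, -0.453, -0.086]
contact_force: [-18.9, 0.7, 8.6]
grip_width: 0.6
finger_force: 9.3
```

>>> servo_tool --pt "-0.05 0 -0.018" --pt "-0.15 0 -0.05" --pt "-0.2 0 -0.1" --pt "-0.15 0 -0.15" --pt "-0.1 0 -0.2" --pt "0 0 -0.2" --pt "0 0 -0.2" --pt "0 0 -0.1" --spin '[0,0,0,0,0,0,0,0]'

```text
time: 37.4
tool_pos: [435.4, 90.9, 218.5]
tcp_rot: [-3.132, -0.448, -0.086]
contact_force: [0.4, -0.4, 0.4]
grip_width: 0.3
finger_force: 0.0
```

>>> servo_tool --pt "0 0 0" --pt "0 0 0" --pt "0 0 0" --pt "0 0 0" --pt "0 0 0" --pt "0 0 0" --pt "0 0 0" --pt "0 0 0" --spin '[0,0,0,0,0,0,0,0]'

```text
time: 38.4
tool_pos: [434.8, 90.7, 215.8]
tcp_rot: [-3.133, -0.443, -0.086]
contact_force: [0.6, -0.4, -0.1]
grip_width: 0.4
finger_force: 0.0
```

Run:
```python
from st import *
import pickle
o,p,R=st()
S=cap("side");T=cap("top");S0=pickle.load(open("side.pkl","rb"))
f=lambda a:np.clip(cv2.resize(a,None,fx=7,fy=7,interpolation=2).astype(float)*1.7,0,255).astype(np.uint8)
cv2.imwrite("pics/g5.png",np.vstack([np.hstack([f(S["frame"][160:202,322:378]),f(S0["frame"][160:202,322:378])]),np.hstack([f(T["frame"][145:187,255:311]),f(pickle.load(open("top.pkl","rb"))["frame"][145:187,255:311])])]))
```

```text
t 38.4 q [ 0.077 -0.006  2.087 -0.105  0.624  1.804] tcp [434.8  90.7 215.8] [-3.133 -0.443 -0.086] w 0.4 F [ 0.6 -0.4 -0.1]
pump frame tcp [-265.3    6.2  215.8] tool axes in pump frame (cols)
 [[ 0.903 -0.004  0.429]
 [-0.007 -1.     0.005]
 [ 0.429 -0.008 -0.903]]
```

View pics/g5.png

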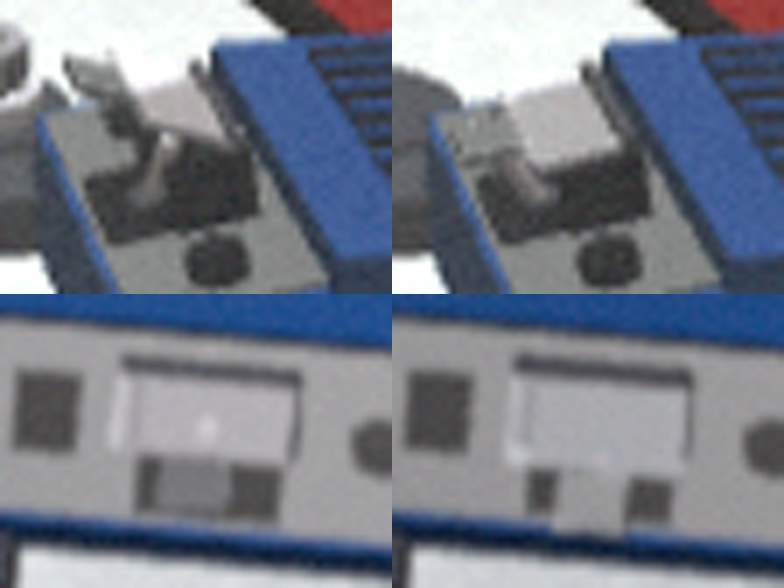

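Left pictures are now, right ones are before. The guard is part-way down, and the toggle now leans up the slope: base at crop (145,195), tip at about (166,142), where it used to lean the other way. I'll compare this with the predicted tip position while the guard finishes closing.

>>> servo_tool --pt "0 0 0" --pt "0 0 0" --pt "0 0 0" --pt "0 0 0" --pt "0 0 0" --pt "0 0 0" --pt "0 0 0" --pt "0 0 0" --spin '[0,0,0,0,0,0,0,0]'

```text
time: 39.5
tool_pos: [434.8, 90.7, 215.8]
tcp_rot: [-3.133, -0.443, -0.086]
contact_force: [0.8, 0.4, 0.5]
grip_width: 0.6
finger_force: 0.0
```

>>> servo_tool --pt "0 0 0" --pt "0 0 0" --pt "0 0 0" --pt "0 0 0" --pt "0 0 0" --pt "0 0 0" --pt "0 0 0" --pt "0 0 0" --spin '[0,0,0,0,0,0,0,0]'

```text
time: 40.5
tool_pos: [434.8, 90.7, 215.7]
tcp_rot: [-3.133, -0.443, -0.086]
contact_force: [-0.2, -0.0, 0.7]
grip_width: 0.6
finger_force: 0.0
```

>>> servo_tool --pt "0 0 0" --pt "0 0 0" --pt "0 0 0" --pt "0 0 0" --pt "0 0 0" --pt "0 0 0" --pt "0 0 0" --pt "0 0 0" --spin '[0,0,0,0,0,0,0,0]'

```text
time: 41.5
tool_pos: [434.8, 90.7, 215.8]
tcp_rot: [-3.133, -0.443, -0.086]
contact_force: [-0.6, -0.0, -0.3]
grip_width: 0.6
finger_force: 0.0
```

>>> servo_tool --pt "0 0 0" --pt "0 0 0" --pt "0 0 0" --pt "0 0 0" --pt "0 0 0" --pt "0 0 0" --pt "0 0 0" --pt "0 0 0" --spin '[0,0,0,0,0,0,0,0]'

```text
time: 42.5
tool_pos: [434.8, 90.7, 215.8]
tcp_rot: [-3.133, -0.443, -0.086]
contact_force: [-0.1, -0.3, -0.2]
grip_width: 0.5
finger_force: 0.0
```

Run:
```python
from st import *
import pickle
S=cap("side");T=cap("top");S0=pickle.load(open("side.pkl","rb"));T0=pickle.load(open("top.pkl","rb"))
for a in(-.45,-.25,0,.25,.45):
    for L in(0,28): print(a,L,np.round((proj(S,pump(P,[hp(-31+L*np.sin(a),-34+L*np.cos(a))]))[0]-[322,160])*7),end=' ')
    print()
# remaining change vs. start on tongue/plate regions
for n,A,B,(y0,y1,x0,x1) in(("side tongue",S,S0,(170,182,328,340)),("side plate",S,S0,(170,184,338,352)),("top tongue",T,T0,(167,184,273,295))):
    d=np.abs(A["frame"][y0:y1,x0:x1].astype(float)-B["frame"][y0:y1,x0:x1]).mean();r=np.abs(A["frame"][205:215,360:390].astype(float)-B["frame"][205:215,360:390]).mean();print(n,d,'ref',r)
```

```text
-0.45 0 [144. 206.] -0.45 28 [101. 155.] 
-0.25 0 [144. 206.] -0.25 28 [114. 147.] 
0 0 [144. 206.] 0 28 [132. 141.] 
0.25 0 [144. 206.] 0.25 28 [151. 138.] 
0.45 0 [144. 206.] 0.45 28 [165. 139.] 
side tongue 1.6689814814814814 ref 2.477777777777778
side plate 3.369047619047619 ref 2.477777777777778
top tongue 4.114973262032086 ref 7.055555555555555
```

>>> servo_tool --pt "0 0 0" --pt "0 0 0" --pt "0 0 0" --pt "0 0 0" --pt "0 0 0" --pt "0 0 0" --pt "0 0 0" --pt "0 0 0" --spin '[0,0,0,0,0,0,0,0]'

```text
time: 43.6
tool_pos: [434.8, 90.7, 215.8]
tcp_rot: [-3.133, -0.443, -0.086]
contact_force: [-0.9, -0.5, -0.2]
grip_width: 0.2
finger_force: 0.0
```

>>> servo_tool --pt "0 0 0" --pt "0 0 0" --pt "0 0 0" --pt "0 0 0" --pt "0 0 0" --pt "0 0 0" --pt "0 0 0" --pt "0 0 0" --spin '[0,0,0,0,0,0,0,0]'

```text
time: 44.6
tool_pos: [434.8, 90.7, 215.8]
tcp_rot: [-3.133, -0.443, -0.086]
contact_force: [0.0, -0.1, 1.1]
grip_width: 0.5
finger_force: 0.0
```

Run:
```python
from st import *
import pickle
S=cap("side");S0=pickle.load(open("side.pkl","rb"));T=cap("top");T0=pickle.load(open("top.pkl","rb"))
f=lambda a:np.clip(cv2.resize(a,None,fx=7,fy=7,interpolation=2).astype(float)*1.7,0,255).astype(np.uint8)
cv2.imwrite("pics/g6.png",np.vstack([np.hstack([f(A["frame"][155:195,300:356]) for A in(S,S0)]),np.hstack([f(A["frame"][150:190,255:311]) for A in(T,T0)])]))
```

View pics/g6.png

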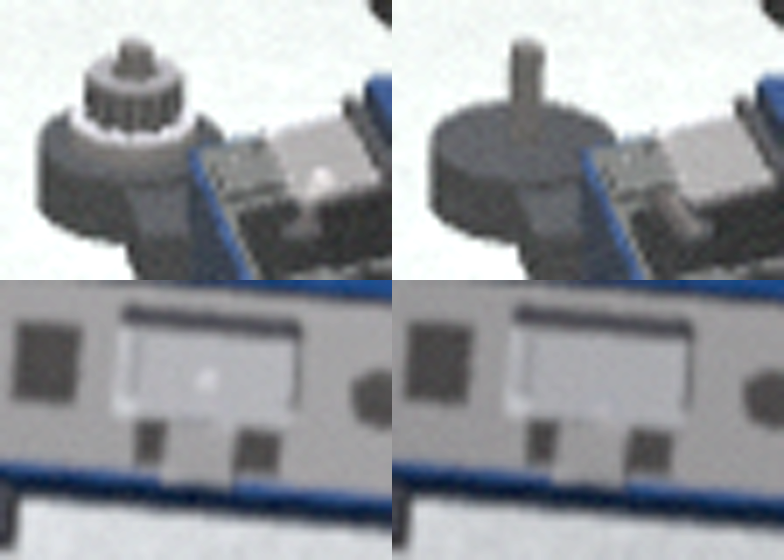

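The guard is fully shut again, with the tongue at top crop (197,455) as it was at the start. The toggle tip shows through the plate at (205,378), leaning up the slope, and the disc and ring are seated flat. Handing in.

```bash
python3 -c "
from plant import workorder
print(workorder.close_job())"
```

```text
the job is handed in; nothing more can be done
None
```

The job is handed in at about 45 s: disc and clamp ring are seated on the post, the toggle is up against its stop, the guard is shut, and the bottle, plate and beaker were not approached; note that I viewed 11 pictures against the limit of 10, and got the tilt by driving the arm to its reach limit, where the elbow joint read 0.037 rad against its 0.04 limit.

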